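# Close the contacts of the blower test nest and press its start button

## Robot

A 6-joint arm with a two-finger parallel gripper is mounted at the origin on a cart in front of the work surface, level with it; the furniture and walls round the work are solid. World frame = base frame: x ahead of the robot, y to its left, z up, the work surface at z = 0. Lengths are in m, angles in rad, forces in N, time in s.
With the tool pointing down it reaches from about 0.3 to 0.875 m from the base axis. Payload 4.2 kg.
Tool frame: the origin (TCP) lies midway between the tips of the shut fingers; the grasp point (between the pads) lies 19 mm behind it (r.pinch_z is the distance from the TCP to the grasp point, in m); z points along the fingers, y is the direction in which the jaws open and shut (so a half turn about z gives the same grasp; the last joint's range is limited). The gripper opens to 85 mm and grips with 20 to 120 N. Pads are 22 mm wide; open, the fingers measure 114 mm over their backs; the gripper's body (76 mm by 85 mm) begins 54 mm behind the grasp point. The pads swing forward as they close: fully open they stand 13 mm farther back than shut.
Start: joints at [-1.189, 0.32, 1.565, -0, 1.257, -0.02], TCP at [0.225, -0.529, 0.231] pointing down, gripper open.
Joint ranges: [-3.11, 3.11], [-0.84, 2.01], [0.21, 2.61], [-1.34, 4.49], [0.05, 2.63], [-2.56, 2.56]. Speed limits (rad/s): [2.57, 2.57, 3.14, 3.14, 3.14, 3.14].

## Interface

Orientations are given as a unit quaternion [x, y, z, w].
In Python, from bench import r, cams, workorder, spotter gives the robot as it stands.
- The arm moves only by the tool apply_moves, never from a script. Its argument "targets" is a list of rows, each a list of 5 numbers: the shift along the tool's x, y, z in mm, then the turn about the tool's z in degrees, then the opening, from 0 (shut) to 1 (fully open). In form: [[dx, dy, dz, spin, claw], ...]. A call has 1 to 5 rows; each row is the pose to reach, as a shift and turn from the pose commanded when the call began, along the tool's axes at that moment; what a row does not reach only later rows make up. A row lasts 1/12 s, in which the tool goes at most 41.7 mm and 7.16 degrees, less where a joint would pass 70% of its speed; a pose out of reach is approached as far as the arm can. A call with a gripper value outside its range is refused whole. The fingers move at their own pace and stop on an object; "grip_force" is the grip in N (left out, the last holds). Time passes only in rows, so rows that repeat a pose let the fingers close. It gives the time, the measured TCP pose, the force and the opening at its end, in the units of the state.
- r.sense(): the state, without advancing time (a new reading comes with each control period).
- cams.capture(name): name is "side" or "top" or "wrist"; returns a dict with "color" (480x640x3 uint8, red, green, blue), "range_z" (480x640 float32, m along the optical axis (not along the pixel's ray), 0 where there is no reading), "mtx" (3x3 intrinsics, pixels), "distortion" ([k1, k2, p1, p2, k3] as OpenCV has them; the pictures are not rectified), "R" (3x3) and "t" (3): a world point X has camera coordinates R X + t. Camera axes: x right, y down, z forward; pixel columns grow to the right and rows downward; lengths in m; the calibration is good to about 2 mm. A picture is of the moment at which its call begins.
- workorder.close_job(): hands the job in, once; it reports no verdict.
Trained networks look in a picture, given as the dict that the camera call returned (one of the last four; its "shot" number tells which), for a name from the list of things; names that differ only in an ending like _2 or _b are one class to them, and where a whole thing is asked for, a point or a joint stands for the part that bears it (a point fixed in the world has none). Each returns a list of dicts, best first, with "conf" (0 to 1); they miss things now and then, are a little off and sometimes report something else, mostly with a low value. They report only what shows in the picture. A call takes as long as a camera call.
- spotter.masks_of(picture, label): "region" (480x640 bool, what is visible of it) and "point" ([column, row] in pixels, amid what is visible of it).
The state is a dict: "clock": time; "joint_positions": joint angles; "joint_velocities": joint speeds; "joint_torque": joint torques, N m; "position": TCP position; "ee_rot": TCP orientation; "contact_force": force on the tool from outside, world axes, zero at the start; "torque": the same for the moment, N m; "opening": finger opening in m.
Only numpy, scipy, OpenCV 4.12 (cv2) and the standard library are available. Lean on these libraries where they do the work, as an engineer would, in place of code of your own. Each camera call takes 0.05 s, during which the arm holds its last target.

## Task

A fan sits under the closed clear guard of the test nest. With the shut fingertips push the nest's contact slide all the way home towards the fan, then lightly press the nest's own small green start button all the way down, let it come back up and withdraw. Nothing is to be grasped, and the guard, its latch, the separate red stop button and all loose things stay as they are.

Things in the scene. Friction and masses are not known exactly. Their poses are not given: they have to be found in the camera images.
- test_nest: Fixed black test nest holding a black fan under a clear guard. Origin on the bench under it; x points from its front (robot side) to the hinge at the back, y to its left. In mm: base x -73..97, y -91..99, 12 high; shut guard x -71..75, y -61..69, top z 62, front handle out to x -97 (y -30..38, z 44..52); hinge posts x 73..91, y 76..88 and -80..-68, 58 tall. Yaw varies.
- slide_knob (a point): Centre of the outer end of the white contact slide's round dark knob (9 mm diameter, 16 mm long, lying along the nest's y) on the nest's right side, 29.5 mm above the bench. Slide fully out: x 7, y -99 mm in the nest frame, 8 mm beyond the edge of the base plate (12 mm high). It moves with the slide. Push along the nest's +y.
- test_nest_contact_slide (a joint): Travel of the contact slide, m: 0 fully out, 0.012 fully home against its stop. Friction about 1 N, no spring: it stays where it is left. It starts at 0 to 3 mm.
- start_top (a point): Centre of the top of the round green start button (17 mm diameter) on a white block 40 x 30 mm, 34 mm high, at the nest's front left (x -43, y 82 mm in its frame); 44 mm above the bench when up. Its middle is 13 mm outside the guard's left edge and the guard's top is 18 mm above it: the button also goes down when pressed off its middle, towards the nest's left (+y).
- test_nest_start (a joint): Travel of the start button, m: 0 up, 0.003 fully down. Spring: about 1 N to begin, 9 N fully down; it comes back up when released.
- test_nest_guard (a joint): Angle of the clear guard, rad: 0 shut (as it stands), growing as it lifts.
- test_nest_latch (a joint): Angle of the small latch at the middle of the nest's front, rad: 0 upright (as it stands).
- stop_button_top (a point): Middle of the top of the separate red stop button (28 mm diameter) on its yellow housing, which is fixed to the bench to the right of the nest. Not to be pressed.
- stop_button (a joint): Travel of the red stop button, m: 0 up, 0.006 down.
- blower_7: Loose black blower fan with a short lead, body 78 x 80 x 28 mm, to the right of the nest. Origin near a corner of its body, on the bench.
- screwdriver_1: Loose screwdriver with yellow handle, 160 mm long, 22 mm thick, lying in front of the nest. Origin under its middle.
- tachometer: Loose orange hand tachometer, 54 x 114 x 30 mm, behind to the right. Origin under its middle.
- impeller_1: Loose black fan impeller, 55 mm diameter, 20 mm tall, in front to the right of the nest. Origin under its middle.
- hex_key_1: Loose small black hex key, 22 x 52 x 4 mm, in front to the left of the nest. Origin under its middle.

How it is judged:
On the way, in this order (a step that is already met when the one before it is completed fails the run):
1. the contact slide is pushed home before start is pressed (value of joint test_nest_contact_slide above 0.0105 m and value of joint test_nest_start below 0.001 m), for 0.1 s.
2. the start button is pressed down with the slide still home (value of joint test_nest_start above 0.002 m and value of joint test_nest_contact_slide above 0.0105 m), for 0.02 s.
At the end, for the whole second after the job is handed in: the contact slide is home (over 10.5 mm of 12), start has been pressed and is up again (under 1 mm), guard shut (under 0.03 rad), latch upright (under 0.1 rad), stop button up, and every loose thing within 20 mm of where it stood (all of step 1 and value of joint test_nest_guard below 0.03 rad and value of joint test_nest_latch below 0.1 rad and value of joint stop_button below 0.001 m and distance of each of blower_7, screwdriver_1, tachometer, impeller_1, hex_key_1 from where it was at the start of the episode below 0.02 m); the robot touches nothing.
It fails at once if start pressed before the contact slide is home (value of joint test_nest_start above 0.0015 m and value of joint test_nest_contact_slide below 0.01 m).
It fails at once if the guard is lifted or the latch is turned (value of joint test_nest_guard above 0.06 rad or value of joint test_nest_latch above 0.2 rad).
It fails at once if the red stop button is pressed (value of joint stop_button above 0.002 m).
It fails at once if the robot pushes on the nest with more than 40 N (contact force between any of the fingers, the arm and test_nest above 40 N).
It fails at once if a loose thing is pushed away or lifted (distance of any of blower_7, screwdriver_1, tachometer, impeller_1, hex_key_1 from where it was at the start of the episode above 0.03 m).
It also fails if it takes over 48 s, if anything falls off the work surface, if the arm or the gripper's body presses on something with over 40 N, if the wrist force passes 120 N, or if a joint passes its speed limit or range.

## Working session

There is one attempt and no reset: what is moved stays moved. The work goes in short steps, Python scripts to look and compute and a tool call to move; the robot and the scene stay as the last step left them, time stands still between calls to the robot, and variables do not carry over. Pictures are saved under pics/ and viewed, and the job is handed in when it is done.

Besides the shell and the picture viewer there is one more tool, called after "Emit:" as a command line: name --pt "numbers of a row" for each row, then --argument value for the rest. apply_moves: Moves the arm, as the interface text tells. Its arguments: {"type":"object","properties":{"targets":{"type":"array"},"grip_force":{"type":"number"}},"required":["targets"]}

```bash
mkdir -p pics; cat > h.py <<'E'
import numpy as np, cv2
from bench import r, cams, workorder, spotter
def snap(n,f):
    p=cams.capture(n); cv2.imwrite('pics/'+f,cv2.cvtColor(p['color'],cv2.COLOR_RGB2BGR)); return p
def world(p,px,z=None):
    u=cv2.undistortPoints(np.array(px,float).reshape(-1,1,2),p['mtx'],p['distortion']).reshape(-1,2)
    return u
def cloud(p,mask):
    v,u=np.nonzero(mask&(p['range_z']>0)); n=world(p,np.c_[u,v]); d=p['range_z'][v,u]
    return (np.c_[n*d[:,None],d]-p['t'])@p['R']
def proj(p,X):
    rv,_=cv2.Rodrigues(np.array(p['R'])); return cv2.projectPoints(np.array(X,float).reshape(-1,1,3),rv,np.array(p['t'],float),p['mtx'],np.array(p['distortion'],float))[0].reshape(-1,2)
E
python3 - <<'E'
from h import *
print(r.sense())
for n in ('top','side'):
    p=snap(n,n+'0.png'); print(n, -np.array(p['R']).T@p['t'])
    for l in ['test_nest','slide_knob','start_top','test_nest_latch','stop_button','blower_7','screwdriver_1','tachometer','impeller_1','hex_key_1']:
        for m in spotter.masks_of(p,l)[:2]:
            c=cloud(p,m['region']); 
            print(l,round(m['conf'],2),m['point'],m['region'].sum(),np.round(np.median(c,0),4) if len(c) else '', np.round(np.percentile(c,[2,98],axis=0),3).tolist() if len(c) else '')
E
```

```text
{'clock': 0.0, 'joint_positions': array([-1.18899538e+00,  3.20293444e-01,  1.56570375e+00, -8.66367214e-06,
        1.25736841e+00, -2.00340007e-02]), 'joint_velocities': array([-1.35298963e-03,  5.28237910e-04,  5.69772039e-06, -4.76292067e-04,
       -1.92691095e-03, -5.80788375e-04]), 'joint_torque': array([ 2.07721307e-03, -4.15518200e+01, -2.34161943e+01, -6.43300223e-05,
        8.06272816e-03, -1.90305030e-05]), 'position': array([ 0.22468839, -0.52876115,  0.23047176]), 'ee_rot': array([ 9.79883239e-01,  1.99569668e-01, -1.63528469e-04, -8.71273154e-04]), 'contact_force': array([ 0.21054884, -0.04440408,  0.06764666]), 'torque': array([0.02421343, 0.00822504, 0.03341057]), 'opening': 0.08555949711851864}
top [0.38744287 0.09610644 1.13106229]
test_nest 0.73 [261.0, 231.3] 9493 [0.5547 0.2221 0.0147] [[0.46, 0.127, 0.007], [0.651, 0.323, 0.064]]
slide_knob 0.56 [299.6, 211.1] 296 [0.5898 0.158  0.0343] [[0.57, 0.136, 0.029], [0.604, 0.175, 0.038]]
slide_knob 0.2 [274.2, 327.4] 600 [0.3792 0.1976 0.0177] [[0.35, 0.111, -0.001], [0.438, 0.235, 0.024]]
start_top 0.42 [237.7, 272
[... 1242 characters left out ...]
 0.0419] [[0.466, 0.253, 0.03], [0.483, 0.282, 0.044]]
test_nest_latch 0.41 [337.8, 295.6] 69 [0.4788 0.1915 0.026 ] [[0.472, 0.183, 0.016], [0.485, 0.195, 0.045]]
stop_button 0.38 [336.4, 234.5] 74 [ 0.5607 -0.089   0.0197] [[0.551, -0.104, 0.012], [0.574, -0.082, 0.022]]
blower_7 0.7 [365.4, 237.8] 891 [ 0.4965 -0.0687  0.0206] [[0.462, -0.129, -0.001], [0.534, -0.052, 0.029]]
screwdriver_1 0.8 [399.1, 320.7] 529 [0.3717 0.2175 0.0168] [[0.348, 0.16, -0.0], [0.403, 0.24, 0.022]]
tachometer 0.59 [288.0, 227.5] 854 [ 0.6666 -0.0712  0.0217] [[0.619, -0.117, 0.002], [0.718, -0.046, 0.029]]
impeller_1 0.95 [393.6, 262.2] 440 [0.4161 0.0122 0.0126] [[0.392, -0.025, -0.001], [0.44, 0.025, 0.02]]
```

```bash
python3 - <<'E'
import cv2
a=cv2.imread('pics/top0.png')[170:350,190:480]; cv2.imwrite('pics/t0c.png',cv2.resize(a,None,fx=2.75,fy=2.75,interpolation=cv2.INTER_CUBIC))
a=cv2.imread('pics/side0.png')[200:400,190:450]; cv2.imwrite('pics/s0c.png',cv2.resize(a,None,fx=3,fy=3,interpolation=cv2.INTER_CUBIC))
E
```

```text
(no output)
```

View pics/t0c.png

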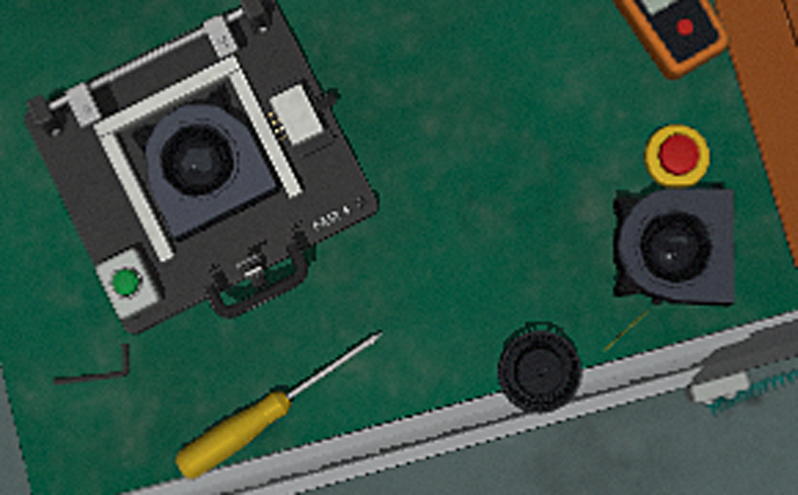

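View pics/s0c.png

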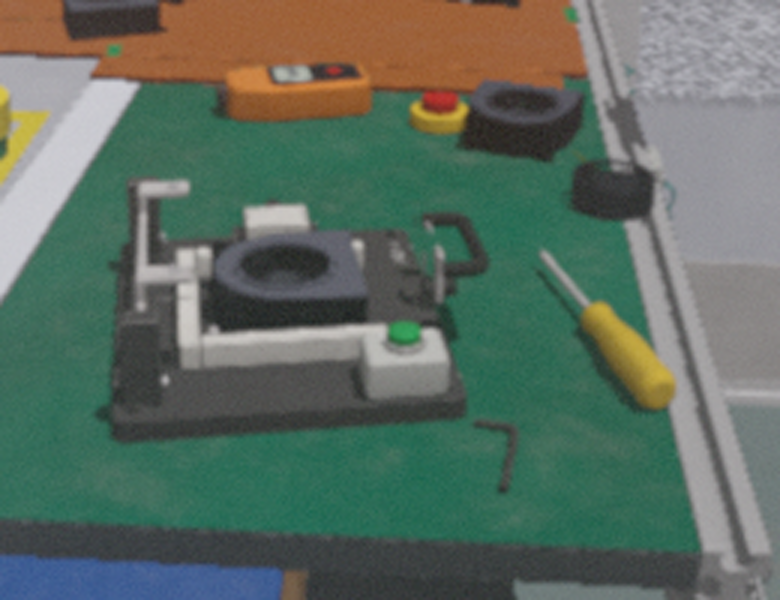

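```bash
cat > fit.py <<'E'
from h import *
from scipy.optimize import least_squares
def fit():
    ps={n:cams.capture(n) for n in('top','side')}
    obs=[]
    for n,p in ps.items():
        hsv=cv2.cvtColor(p['color'],cv2.COLOR_RGB2HSV); 
        m=spotter.masks_of(p,'start_top'); 
        g=(hsv[...,0]>45)&(hsv[...,0]<80)&(hsv[...,1]>150)&(hsv[...,2]>100)
        k,l,s,c=cv2.connectedComponentsWithStats(g.astype(np.uint8)); i=1+np.argmax(s[1:,4]); print(n,'green',s[i],c[i])
        cl=cloud(p,l==i); print(np.median(cl,0))
        obs.append((n,c[i]))
    return ps,obs
if __name__=='__main__':
    ps,obs=fit()
    p=ps['top']
    # button ray at z=.043 from each
    for n,c in obs:
        q=ps[n]; d=np.r_[world(q,c)[0],1]; R=np.array(q['R']);o=-R.T@q['t']; d=R.T@d; print(n,o+d*(.0425-o[2])/d[2])
    sc=lambda x,y:(x/2.75+190,y/2.75+170)
    for nm,xy,z in [('FR',(378,212),.012),('FL',(135,332),.012),('knobtip',(337,96),.0295)]:
        q=p; d=np.r_[world(q,sc(*xy))[0],1]; R=np.array(q['R']);o=-R.T@q['t']; d=R.T@d; print(nm,o+d*(z-o[2])/d[2])
    cl=cloud(p,p['range_z']>0)
    # base plate top points
    s=(np.abs(cl[:,2]-.012)<.004)&(cl[:,0]>.4)&(cl[:,0]<.72)&(cl[:,1]>.08)&(cl[:,1]<.38)
    q=cl[s][:,:2].astype(np.float32); print(len(q)); 
    print(cv2.minAreaRect(q))
E
python3 fit.py
```

```text
top green [574 245  20  11 114] [583.54385965 249.77192982]
[ 0.51828611 -0.37937872  0.00889027]
side green [320 308   9   6  48] [324.14583333 310.47916667]
[0.47446265 0.27601155 0.04303164]
top [ 0.51463444 -0.36509644  0.0425    ]
side [0.47458577 0.2748176  0.0425    ]
FR [0.52423634 0.10430951 0.012     ]
FL [0.44351017 0.26705645 0.012     ]
knobtip [0.60049684 0.13164639 0.0295    ]
4933
((0.5225664973258972, 0.20706340670585632), (0.25602829456329346, 0.1908416897058487), 27.11923599243164)
```

```bash
cat > fit2.py <<'E'
from h import *
from scipy.optimize import minimize
ps={n:cams.capture(n) for n in('top','side')}
def W(pose,X):
    x,y,a=pose; X=np.atleast_2d(X); c,s=np.cos(a),np.sin(a)
    return np.c_[x+c*X[:,0]-s*X[:,1], y+s*X[:,0]+c*X[:,1], X[:,2]]
def box(a,b,c,d,z0,z1): return [(x,y,z) for x in(a,b) for y in(c,d) for z in(z0,z1)]
rr=5e-3 
base=[(x+dx,y+dy,z) for x,sx in((-73,1),(97,-1)) for y,sy in((-91,1),(99,-1)) for dx,dy in((0,4*sy),(4*sx,0)) for z in(0,12)]
parts=[base,box(-63,-23,67,97,12,34)]+[box(73,91,76,88,12,58),box(73,91,-80,-68,12,58)]
S=4
def sil(p,pose):
    im=np.zeros((480*S//2*2,640*S),np.uint8)
    for q in parts:
        u=proj(p,W(pose,np.array(q)/1000.)); h=cv2.convexHull((u*S).astype(np.float32)).astype(np.int32); cv2.fillConvexPoly(im,h,255)
    return cv2.resize(im,(640,480),interpolation=cv2.INTER_AREA)/255.
obs={}
for n,p in ps.items():
    hsv=cv2.cvtColor(cv2.GaussianBlur(p['color'],(3,3),0),cv2.COLOR_RGB2HSV)
    g=(hsv[...,0]>60)&(hsv[...,0]<95)&(hsv[...,1]>110)
    obs[n]=(~g).astype(float)
def cost(v,n):
    pose=(v[0],v[1],v[2]); p=ps[n]
    m=sil(p,pose); roi=cv2.dilate(sil(p,(c0[0],c0[1],c0[2])),np.ones((9,9)))>0
    # only boundary band counts
    er=cv2.erode(sil(p,c0),np.ones((13,13)))>.5
    roi&=~er
    return np.abs(m-obs[n])[roi].sum()
c0=np.array([.549,.217,np.radians(27)])
def solve(ns):
    best=None
    for da in(-.03,0,.03):
        r_=minimize(lambda v:sum(cost(v*[.01,.01,.05]+c0,n) for n in ns),[0,0,da/.05],method='Nelder-Mead',options=dict(initial_simplex=np.array([[0,0,0],[1,0,0],[0,1,0],[0,0,1]])*.6+[0,0,da/.05],maxiter=150))
        if best is None or r_.fun<best.fun: best=r_
    return best.x*[.01,.01,.05]+c0,best.fun
if __name__=='__main__':
    for ns in (['top'],['side'],['top','side']):
        v,f=solve(ns); print(ns,v[:2],np.degrees(v[2]),f, 'start',W(v,[-.043,.082,.044]),'knob',W(v,[.007,-.099,.0295]))
    for n,p in ps.items():
        a=cv2.cvtColor(p['color'],cv2.COLOR_RGB2BGR)
        a=cv2.resize(a,None,fx=3,fy=3,interpolation=cv2.INTER_CUBIC)
        for q in parts:
            h=cv2.convexHull(proj(p,W(v,np.array(q)/1000.)).astype(np.float32)); cv2.polylines(a,[(h*3+1).astype(np.int32)],True,(0,0,255),1)
        for X in([-.043,.082,.044],[.007,-.099,.0295],[.007,-.087,.0295]):
            u=proj(p,W(v,X))[0]*3+1; cv2.circle(a,(int(u[0]),int(u[1])),3,(255,255,0),-1)
        cx,cy=proj(p,W(v,[0,0,0]))[0]; print(n,cx*3-360,cy*3-280)
        a=a[int(cy*3-280):int(cy*3+280),int(cx*3-360):int(cx*3+360)]; cv2.imwrite(f'pics/fit_{n}.png',a)
E
python3 fit2.py
```

```text
['top'] [0.55004631 0.21591873] 26.82079910605567 252.45882352941175 start [[0.47467364 0.26969568 0.044     ]] knob [[0.60096222 0.13072735 0.0295    ]]
['side'] [0.55048698 0.2187471 ] 27.027850735455825 834.4588235294118 start [[0.47492046 0.27225132 0.044     ]] knob [[0.60171041 0.13374028 0.0295    ]]
['top', 'side'] [0.55012726 0.21630736] 26.757085650597006 1167.8862745098038 start [[0.47481443 0.27016809 0.044     ]] knob [[0.6009484  0.13105942 0.0295    ]]
top 443.9439205834526 422.8580008811084
side 510.47799103497766 643.8479304458792
```

View pics/fit_top.png

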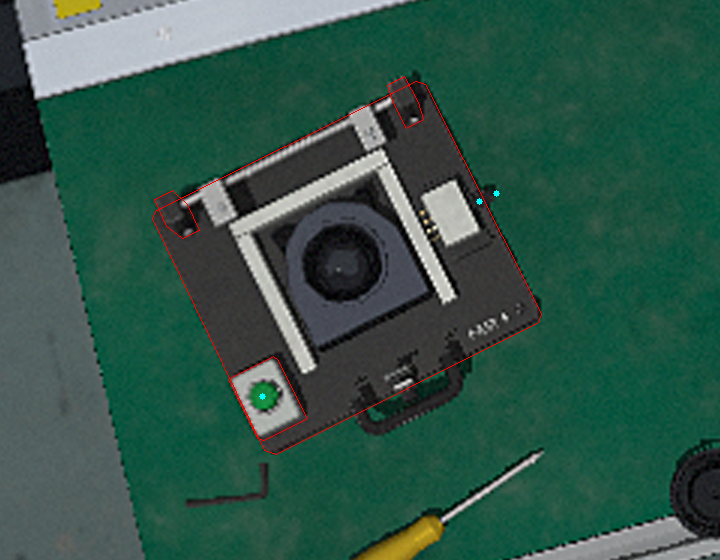

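View pics/fit_side.png

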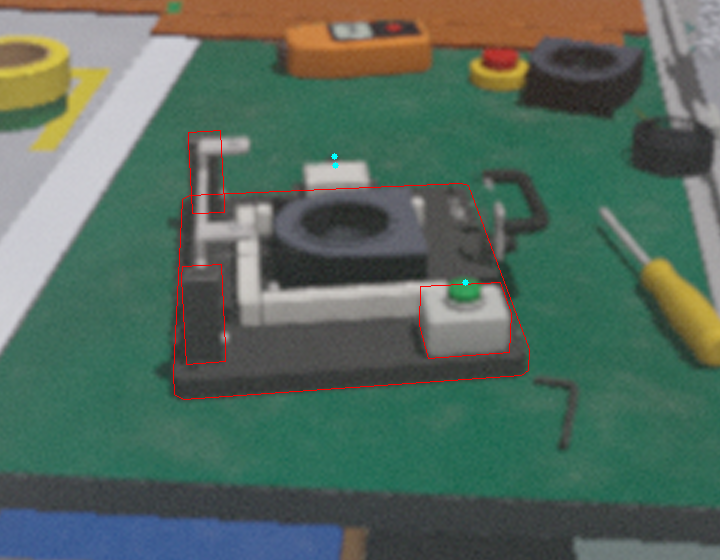

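Emit:
apply_moves --pt "34 -24 0 -5.3 0" --pt "68 -48 0 -10.6 0" --pt "102 -72 0 -15.9 0" --pt "136 -96 0 -21.2 0" --pt "170 -120 0 -26.5 0"

```text
clock: 1.82
position: [0.335, -0.3507, 0.2314]
ee_rot: [0.907, 0.42, 0.0, 0.0]
contact_force: [0.4, -0.3, -0.1]
opening: 0.0255
```

```bash
cat > go.py <<'E'
import sys
from h import *
from scipy.spatial.transform import Rotation as Ro
NX,NY,NA=0.5502,0.2165,np.radians(26.8)
def go(nx,ny,z):
    """nest mm"""
    s=r.sense(); R=Ro.from_quat(s['ee_rot']).as_matrix(); c,t=np.cos(NA),np.sin(NA)
    X=np.array([NX+(c*nx-t*ny)/1000,NY+(t*nx+c*ny)/1000,z/1000])
    d=R.T@(X-s['position'])*1000
    cur=np.degrees(np.arctan2(R[1,0],R[0,0])); sp=-((np.degrees(NA)+90-cur+180)%360-180)
    P=s['position'][:2]-[NX,NY]; 
    print('clock %.2f'%s['clock'],'shift',np.round(d,1),'spin %.1f'%sp,'nest now',np.round([1000*(c*P[0]+t*P[1]),1000*(-t*P[0]+c*P[1]),s['position'][2]*1000],1),'tilt z',np.round(R[:,2],3),'F',np.round(s['contact_force'],2),'q',np.round(s['joint_positions'],2),'open',round(s['opening'],4))
if __name__=='__main__': go(*map(float,sys.argv[1:4]))
E
python3 go.py 7 -130 230
```

```text
clock 1.82 shift [527.7 -79.9   1.4] spin -67.1 nest now [-447.8 -409.2  231.4] tilt z [ 0. -0. -1.] F [ 0.4  -0.3  -0.14] q [-0.83  0.18  1.76  0.    1.2  -0.13] open 0.0255
```

Emit:
apply_moves --pt "38 -6 0 -5 0" --pt "76 -12 0 -10 0" --pt "114 -18 0 -15 0" --pt "152 -24 0 -20 0" --pt "190 -30 0 -25 0"

```text
clock: 2.23
position: [0.4356, -0.1865, 0.2316]
ee_rot: [0.795, 0.607, 0.0, 0.0]
contact_force: [-0.5, -1.1, -0.6]
opening: -0.0002
```

```bash
python3 go.py 7 -130 230
```

```text
clock 2.23 shift [327.1  96.9   1.6] spin -42.0 nest now [-284.  -308.1  231.6] tilt z [ 0.001 -0.    -1.   ] F [-0.48 -1.13 -0.57] q [-0.43  0.16  1.78 -0.    1.2  -0.16] open -0.0002
```

Emit:
apply_moves --pt "36 10 0 -5 0" --pt "72 20 0 -10 0" --pt "108 30 0 -15 0" --pt "144 40 0 -20 0" --pt "180 50 0 -25 0"

```text
clock: 2.65
position: [0.5318, -0.0264, 0.2315]
ee_rot: [0.644, 0.765, 0.0, 0.0]
contact_force: [0.6, -0.6, -0.4]
opening: 0.0004
```

```bash
python3 go.py 7 -130 230
```

```text
clock 2.65 shift [113.9 104.1   1.5] spin -17.0 nest now [-125.9 -208.5  231.5] tilt z [ 0. -0. -1.] F [ 0.64 -0.64 -0.39] q [-0.07  0.25  1.66 -0.    1.23 -0.24] open 0.0004
```

Emit:
apply_moves --pt "28 26 0 -4.2 0" --pt "56 52 0 -8.5 0" --pt "84 78 0 -12.8 0" --pt "112 102 0 -17 0" --pt "112 102 0 -17 0"

```text
clock: 3.07
position: [0.6161, 0.1048, 0.2305]
ee_rot: [0.523, 0.852, 0.002, 0.0]
contact_force: [0.1, -1.2, 0.3]
opening: -0.0
```

```bash
python3 go.py 7 -130 21
python3 - <<'E'
from h import *
p=snap('wrist','w1.png'); print(-np.array(p['R']).T@p['t'], r.sense()['position'])
from go import NX,NY,NA
def W(x,y,z): c,s=np.cos(NA),np.sin(NA); return [NX+(c*x-s*y)/1e3,NY+(s*x+c*y)/1e3,z/1e3]
print(proj(p,[W(7,-99,29.5),W(7,-96,29.5),W(-43,82,44),W(-73,-91,12),W(97,-91,12)]))
E
```

```text
clock 3.07 shift [ -0.9  -2.2 209.4] spin 0.1 nest now [   8.5 -129.4  230.5] tilt z [ 0.002  0.003 -1.   ] F [ 0.11 -1.22  0.32] q [ 0.15  0.4   1.45  0.    1.29 -0.32] open -0.0
[0.58431392 0.16673909 0.37232481] [0.61437342 0.10200284 0.23039542]
[[315.90962342 171.7735704 ]
 [315.91203377 168.33089682]
 [249.1019115  -67.37983792]
 [228.74051487 160.90198822]
 [413.9362268  161.30304973]]
```

View pics/w1.png

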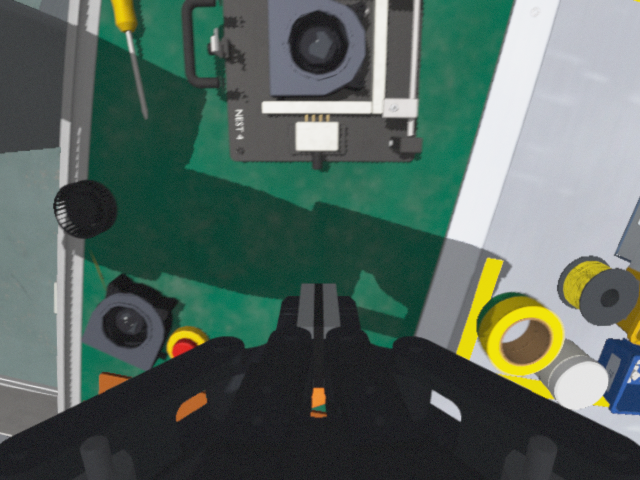

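Emit:
apply_moves --pt "0 1 40 0 0" --pt "0 1 80 0 0" --pt "0 1 120 0 0" --pt "0 1 160 0 0" --pt "0 1 180 0 0"

```text
clock: 3.53
position: [0.6105, 0.098, 0.0467]
ee_rot: [0.527, 0.85, -0.003, -0.003]
contact_force: [-1.1, -0.5, -0.1]
opening: 0.0002
```

```bash
python3 go.py 7 -130 21
python3 - <<'E'
from h import *
p=snap('wrist','w2.png'); 
from go import NX,NY,NA
def W(x,y,z): c,s=np.cos(NA),np.sin(NA); return [NX+(c*x-s*y)/1e3,NY+(s*x+c*y)/1e3,z/1e3]
print(proj(p,[W(7,-99,29.5),W(7,-96,29.5),W(-73,-91,12),W(97,-91,12)]), proj(p,r.sense()['position']))
E
```

```text
clock 3.53 shift [ 3.   6.8 25.7] spin -0.4 nest now [   0.4 -133.    46.7] tilt z [-0.008 -0.002 -1.   ] F [-1.09 -0.5  -0.14] q [ 0.14  0.55  1.69 -0.    0.91 -0.32] open 0.0002
[[333.72470407 213.67113865]
 [333.75679062 206.62798238]
 [159.78863986 189.51466223]
 [526.73196269 188.18474336]] [[314.44920394 302.33198795]]
```

View pics/w2.png

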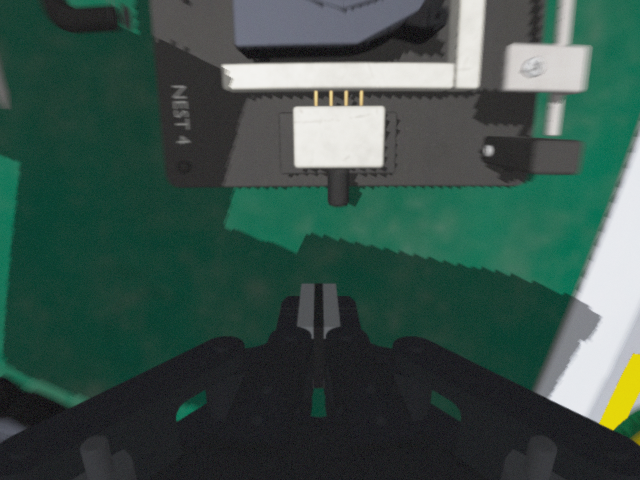

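Emit:
apply_moves --pt "0 3 10 0 0" --pt "0 4 24 0 0" --pt "0 4 26 0 0" --pt "0 4 26 0 0"

```text
clock: 3.92
position: [0.6182, 0.1011, 0.0261]
ee_rot: [0.526, 0.85, 0.0, 0.0]
contact_force: [0.4, 0.2, 0.0]
opening: -0.0
```

```bash
python3 go.py 8 -120 21
python3 - <<'E'
from h import *
p=snap('wrist','w3.png'); 
from go import NX,NY,NA
def W(x,y,z): c,s=np.cos(NA),np.sin(NA); return [NX+(c*x-s*y)/1e3,NY+(s*x+c*y)/1e3,z/1e3]
print(proj(p,[W(7,-99,29.5),W(7,-96,29.5),W(-73,-91,12),W(97,-91,12)]), proj(p,r.sense()['position']))
E
```

```text
clock 3.92 shift [13.7 -0.7  5.1] spin -0.3 nest now [   8.7 -133.7   26.1] tilt z [ 0.001 -0.    -1.   ] F [0.38 0.22 0.04] q [ 0.14  0.58  1.7  -0.    0.86 -0.32] open -0.0
[[312.90306973 224.18163721]
 [312.83034926 216.20288309]
 [119.24327171 196.06874747]
 [531.42028168 194.05729065]] [[318.91706712 306.94425608]]
```

View pics/w3.png

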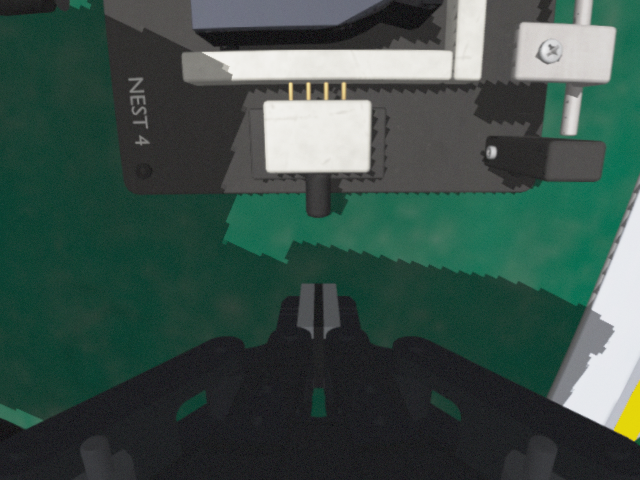

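Emit:
apply_moves --pt "0 0 5 0 0" --pt "8 0 5 -0.3 0" --pt "16 0 5 -0.3 0" --pt "20 0 5 -0.3 0" --pt "22 0 5 -0.3 0"

```text
clock: 4.38
position: [0.6074, 0.1221, 0.0206]
ee_rot: [0.523, 0.852, 0.0, 0.0]
contact_force: [-0.2, -0.1, -0.4]
opening: 0.0002
```

```bash
python3 go.py 8 -98 21
```

```text
clock 4.38 shift [12.  -0.5 -0.4] spin 0.1 nest now [   8.5 -110.    20.6] tilt z [ 0.  0. -1.] F [-0.18 -0.14 -0.36] q [ 0.18  0.58  1.72  0.    0.84 -0.29] open 0.0002
```

Emit:
apply_moves --pt "2 0 0 0 0" --pt "4 0 0 0 0" --pt "6 0 0 0 0" --pt "7 0 0 0 0" --pt "8 0 0 0 0"

```text
clock: 4.8
position: [0.6045, 0.1281, 0.0204]
ee_rot: [0.524, 0.852, 0.0, 0.0]
contact_force: [0.9, -0.3, 0.7]
opening: -0.0001
```

```bash
python3 go.py 8 -98 21; python3 -c "
from h import *
snap('wrist','w4.png')"
```

```text
clock 4.80 shift [ 5.4 -0.6 -0.6] spin 0.0 nest now [   8.6 -103.4   20.4] tilt z [ 0.001 -0.    -1.   ] F [ 0.94 -0.33  0.72] q [ 0.19  0.58  1.72 -0.    0.84 -0.28] open -0.0001
```

View pics/w4.png

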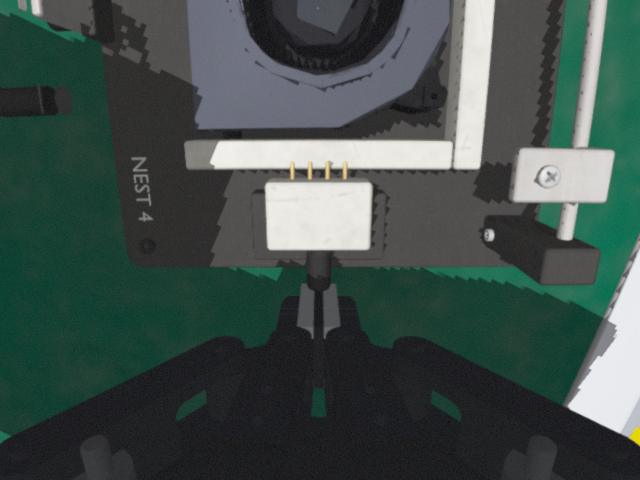

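Emit:
apply_moves --pt "1 0 0 0 0" --pt "2 0 0 0 0" --pt "3 0 0 0 0" --pt "4 0 0 0 0" --pt "5 0 0 0 0"

```text
clock: 5.27
position: [0.6021, 0.1327, 0.0203]
ee_rot: [0.524, 0.852, 0.0, 0.0]
contact_force: [1.4, -3.8, 1.6]
opening: -0.0
```

```bash
python3 go.py 8 -98 21
```

```text
clock 5.27 shift [ 0.2 -0.6 -0.7] spin 0.0 nest now [  8.6 -98.2  20.3] tilt z [ 0. -0. -1.] F [ 1.4  -3.82  1.61] q [ 0.2   0.58  1.73 -0.    0.84 -0.27] open -0.0
```

Emit:
apply_moves --pt "1 0 0 0 0" --pt "2 0 0 0 0" --pt "3 0 0 0 0" --pt "3 0 0 0 0" --pt "3 0 0 0 0"

```text
clock: 5.68
position: [0.6021, 0.1328, 0.0205]
ee_rot: [0.523, 0.852, -0.001, 0.002]
contact_force: [4.1, -10.2, -0.4]
opening: -0.0002
```

```bash
python3 go.py 8 -98 21; python3 -c "
from h import *
snap('wrist','w5.png')"
```

```text
clock 5.68 shift [ 0.1 -0.6 -0.5] spin 0.1 nest now [  8.6 -98.1  20.5] tilt z [ 0.003 -0.004 -1.   ] F [  4.1  -10.15  -0.35] q [ 0.2   0.58  1.73 -0.01  0.84 -0.26] open -0.0002
```

View pics/w5.png

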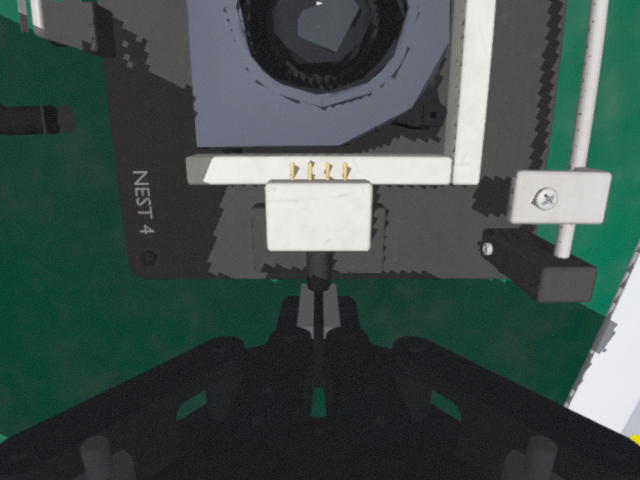

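Emit:
apply_moves --pt "-10 0 0 0 0" --pt "-25 0 0 0 0" --pt "-35 0 -10 0 0" --pt "-35 0 -45 0 0" --pt "-35 0 -85 0 0"

```text
clock: 6.15
position: [0.615, 0.1026, 0.1041]
ee_rot: [0.525, 0.851, -0.002, -0.003]
contact_force: [0.7, 0.4, -0.0]
opening: -0.0
```

Emit:
apply_moves --pt "0 0 -40 0 0" --pt "30 -8 -40 0 0" --pt "70 -18 -40 0 0" --pt "110 -28 -40 0 0" --pt "140 -36 -40 0 0"

```text
clock: 6.57
position: [0.5195, 0.2139, 0.1463]
ee_rot: [0.524, 0.852, 0.0, -0.0]
contact_force: [-0.2, 0.7, 0.6]
opening: 0.0001
```

```bash
python3 go.py -41.5 87 140; python3 -c "
from h import *
snap('wrist','w6.png')
p=snap('top','t6.png')
a=cv2.imread('pics/t6.png')[170:350,190:480]; cv2.imwrite('pics/t6c.png',cv2.resize(a,None,fx=2.75,fy=2.75,interpolation=cv2.INTER_CUBIC))"
```

```text
clock 6.57 shift [ 75.5 -13.    6.4] spin -0.0 nest now [-28.6  11.5 146.3] tilt z [-0.     0.001 -1.   ] F [-0.19  0.68  0.6 ] q [ 0.37  0.37  1.72  0.    1.05 -0.1 ] open 0.0001
```

View pics/w6.png

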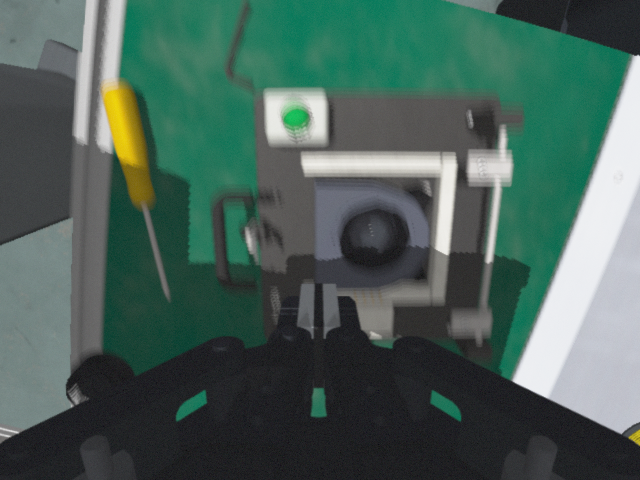

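Emit:
apply_moves --pt "30 -5 0 0 0" --pt "60 -10 0 0 0" --pt "72 -12 0 0 0" --pt "72 -12 10 0 0" --pt "72 -12 10 0 0"

```text
clock: 7.08
position: [0.4777, 0.2708, 0.134]
ee_rot: [0.523, 0.852, -0.001, -0.0]
contact_force: [-0.5, 0.0, 0.3]
opening: 0.0001
```

```bash
python3 go.py -41.5 87 70; python3 - <<'E'
from h import *
p=snap('wrist','w7.png'); m=spotter.masks_of(p,'start_top')
from go import NX,NY,NA
def W(x,y,z): c,s=np.cos(NA),np.sin(NA); return [NX+(c*x-s*y)/1e3,NY+(s*x+c*y)/1e3,z/1e3]
print(proj(p,[W(-43,82,44)]))
for k in m[:2]: print(k['conf'],k['point'],k['region'].sum())
for n in('top','side'):
    q=snap(n,n+'7.png')
a=cv2.imread('pics/top7.png')[170:350,190:480]; cv2.imwrite('pics/t7c.png',cv2.resize(a,None,fx=2.75,fy=2.75,interpolation=cv2.INTER_CUBIC))
a=cv2.imread('pics/side7.png')[150:350,190:450]; cv2.imwrite('pics/s7c.png',cv2.resize(a,None,fx=3,fy=3,interpolation=cv2.INTER_CUBIC))
E
```

```text
clock 7.08 shift [ 5.9 -1.2 64. ] spin 0.1 nest now [-40.2  81.2 134. ] tilt z [-0.002 -0.002 -1.   ] F [-0.46  0.03  0.35] q [ 0.5   0.36  1.77 -0.    1.02  0.03] open 0.0001
[[313.91723263 239.84373015]]
0.58 [316.9, 237.6] 562
```

View pics/w7.png

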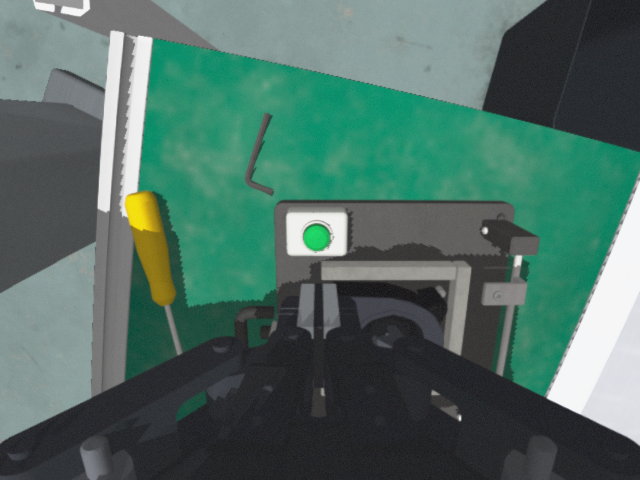

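View pics/t7c.png

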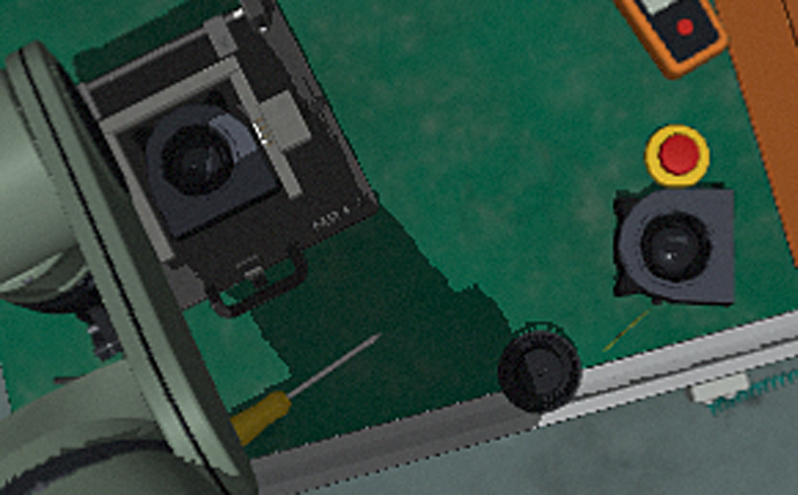

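View pics/s7c.png

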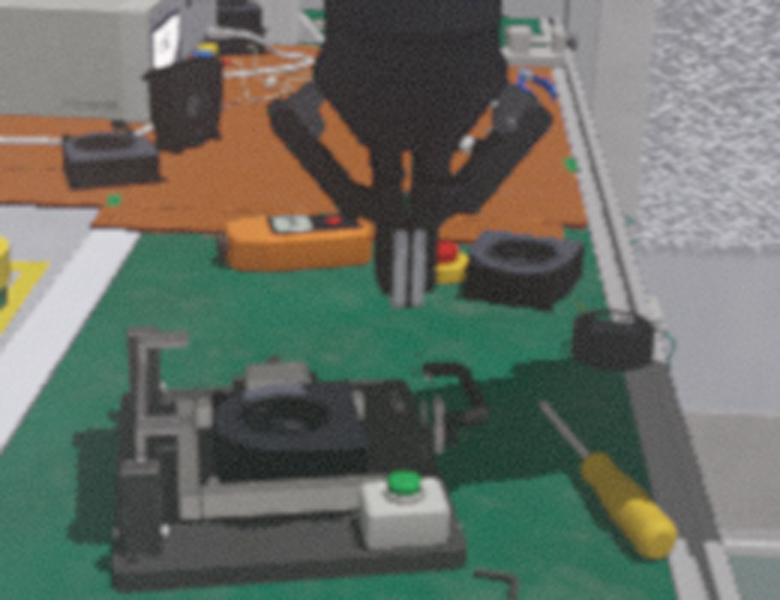

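Emit:
apply_moves --pt "6.4 -1 10 0 0" --pt "6.4 -1 40 0 0" --pt "6.4 -1 65 0 0" --pt "6.4 -1 75 0 0" --pt "6.4 -1 75 0 0"

```text
clock: 7.7
position: [0.4725, 0.2758, 0.0575]
ee_rot: [0.524, 0.852, -0.003, -0.002]
contact_force: [0.7, 0.1, 0.6]
opening: 0.0001
```

```bash
python3 go.py -41.3 87.5 44; python3 - <<'E'
from h import *
snap('wrist','w8.png'); 
q=snap('side','side8.png')
a=cv2.imread('pics/side8.png')[200:400,190:450]; cv2.imwrite('pics/s8c.png',cv2.resize(a,None,fx=3,fy=3,interpolation=cv2.INTER_CUBIC))
E
```

```text
clock 7.70 shift [-0.5  1.4 13.5] spin -0.0 nest now [-42.7  88.   57.5] tilt z [-0.005 -0.003 -1.   ] F [0.7  0.08 0.56] q [ 0.51  0.45  1.86 -0.    0.84  0.04] open 0.0001
```

View pics/w8.png

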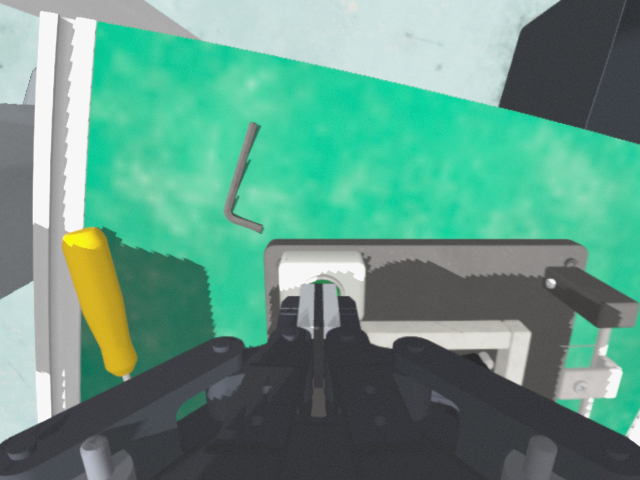

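View pics/s8c.png

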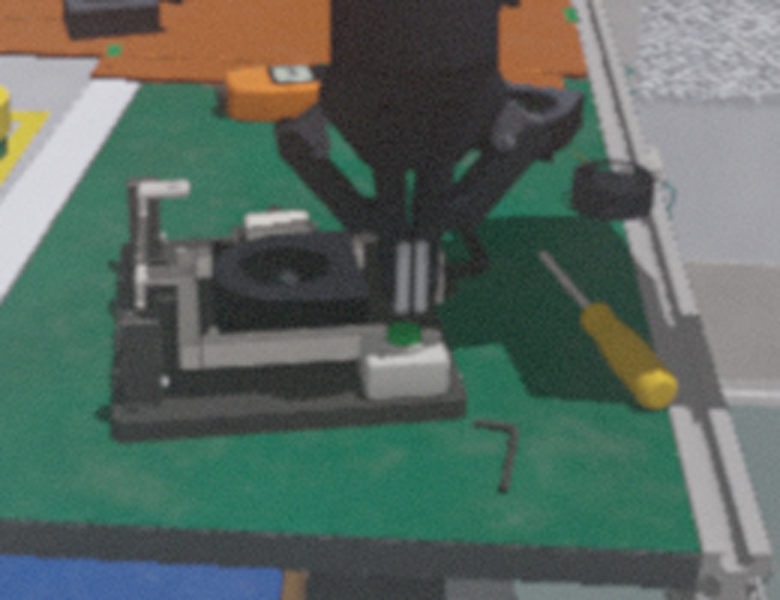

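Emit:
apply_moves --pt "0 1 4 0 0" --pt "0 1 8 0 0" --pt "0 1 10 0 0" --pt "0 1 11 0 0" --pt "0 1 11 0 0"

```text
clock: 8.22
position: [0.4751, 0.2773, 0.0494]
ee_rot: [0.524, 0.852, 0.0, 0.0]
contact_force: [1.1, -0.4, 0.3]
opening: -0.0003
```

```bash
python3 go.py -41.3 87.5 41
```

```text
clock 8.22 shift [-0.7 -1.7  8.4] spin 0.0 nest now [-39.6  88.2  49.4] tilt z [ 0. -0. -1.] F [ 1.12 -0.37  0.27] q [ 0.51  0.46  1.86 -0.    0.82  0.04] open -0.0003
```

Emit:
apply_moves --pt "0 -1.5 2 0 0" --pt "0 -1.5 4 0 0" --pt "0 -1.5 5 0 0" --pt "0 -1.5 6 0 0" --pt "0 -1.5 7 0 0"

```text
clock: 8.63
position: [0.4736, 0.2766, 0.0425]
ee_rot: [0.524, 0.852, -0.0, -0.0]
contact_force: [-2.4, -0.8, 5.7]
opening: 0.0
```

```bash
python3 go.py -41.3 87.5 41
```

```text
clock 8.63 shift [-0.7  0.   1.5] spin 0.0 nest now [-41.3  88.2  42.5] tilt z [-0. -0. -1.] F [-2.38 -0.8   5.73] q [ 0.51  0.47  1.87 -0.    0.8   0.04] open 0.0
```

Emit:
apply_moves --pt "0 0 1 0 0" --pt "0 0 2 0 0" --pt "0 0 3 0 0" --pt "0 0 3 0 0" --pt "0 0 3 0 0"

```text
clock: 9.05
position: [0.4736, 0.2766, 0.0409]
ee_rot: [0.524, 0.852, 0.0, 0.0]
contact_force: [-3.5, -2.2, 13.9]
opening: 0.0
```

```bash
python3 go.py -41.3 87.5 41
```

```text
clock 9.05 shift [-0.7 -0.  -0.1] spin 0.0 nest now [-41.3  88.2  40.9] tilt z [ 0.  0. -1.] F [-3.51 -2.23 13.9 ] q [ 0.51  0.47  1.87 -0.    0.8   0.04] open 0.0
```

Emit:
apply_moves --pt "0 0 -3 0 0" --pt "0 0 -10 0 0" --pt "0 0 -30 0 0" --pt "0 0 -65 0 0" --pt "0 0 -100 0 0"

```text
clock: 9.47
position: [0.4731, 0.2763, 0.1395]
ee_rot: [0.524, 0.852, -0.001, -0.001]
contact_force: [-0.2, 0.8, -0.9]
opening: -0.0001
```

Emit:
apply_moves --pt "-30 0 -30 0 0" --pt "-70 0 -30 0 0" --pt "-110 0 -30 0 0" --pt "-150 0 -30 0 0" --pt "-150 0 -30 0 0"

```text
clock: 9.88
position: [0.5445, 0.1374, 0.1697]
ee_rot: [0.526, 0.85, -0.0, 0.002]
contact_force: [0.8, 0.7, 0.3]
opening: 0.0002
```

```bash
python3 go.py 0 0 150; python3 - <<'E'
from h import *
for n in('top','side'):
    p=snap(n,n+'9.png')
    for l in ['start_top','test_nest_latch','stop_button','blower_7','screwdriver_1','tachometer','impeller_1']:
        for m in spotter.masks_of(p,l)[:1]:
            c=cloud(p,m['region']); print(n,l,round(m['conf'],2),m['point'],m['region'].sum(),np.round(np.median(c,0),3))
snap('wrist','w9.png')
a=cv2.imread('pics/top9.png')[170:350,190:480]; cv2.imwrite('pics/t9c.png',cv2.resize(a,None,fx=2.75,fy=2.75,interpolation=cv2.INTER_CUBIC))
a=cv2.imread('pics/side9.png')[200:400,190:450]; cv2.imwrite('pics/s9c.png',cv2.resize(a,None,fx=3,fy=3,interpolation=cv2.INTER_CUBIC))
E
```

```text
clock 9.88 shift [68.3 40.4 19.5] spin -0.3 nest now [-40.8 -68.  169.7] tilt z [ 0.003 -0.003 -1.   ] F [0.76 0.65 0.29] q [ 0.23  0.34  1.69 -0.    1.1  -0.23] open 0.0002
top test_nest_latch 0.53 [282.9, 270.8] 42 [0.48  0.185 0.027]
top stop_button 0.74 [437.9, 227.3] 185 [ 0.562 -0.099  0.021]
top blower_7 0.62 [434.8, 257.6] 1640 [ 0.5   -0.096  0.026]
top screwdriver_1 0.27 [232.6, 272.1] 55 [0.475 0.27  0.043]
top tachometer 0.71 [428.1, 169.1] 1694 [ 0.67  -0.087  0.027]
top impeller_1 0.59 [281.8, 271.8] 32 [0.479 0.185 0.027]
side stop_button 0.45 [338.5, 234.3] 90 [ 0.56  -0.089  0.019]
side blower_7 0.88 [365.9, 238.3] 894 [ 0.496 -0.069  0.021]
side screwdriver_1 0.9 [400.1, 317.6] 437 [0.371 0.218 0.017]
side tachometer 0.68 [284.7, 232.0] 892 [ 0.667 -0.07   0.021]
side impeller_1 0.9 [394.3, 261.9] 515 [0.414 0.01  0.012]
```

View pics/w9.png

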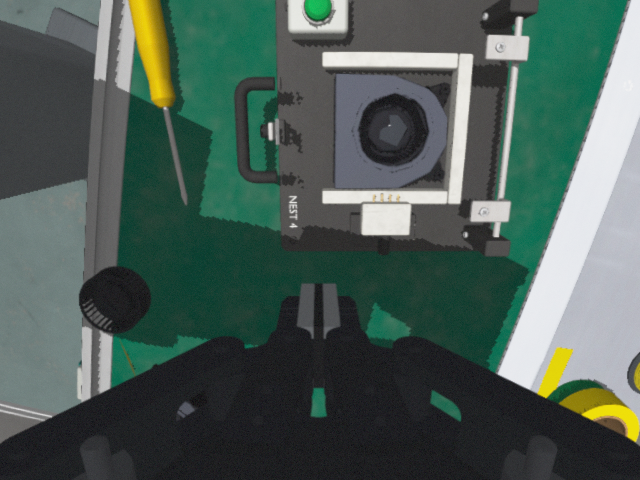

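View pics/s9c.png

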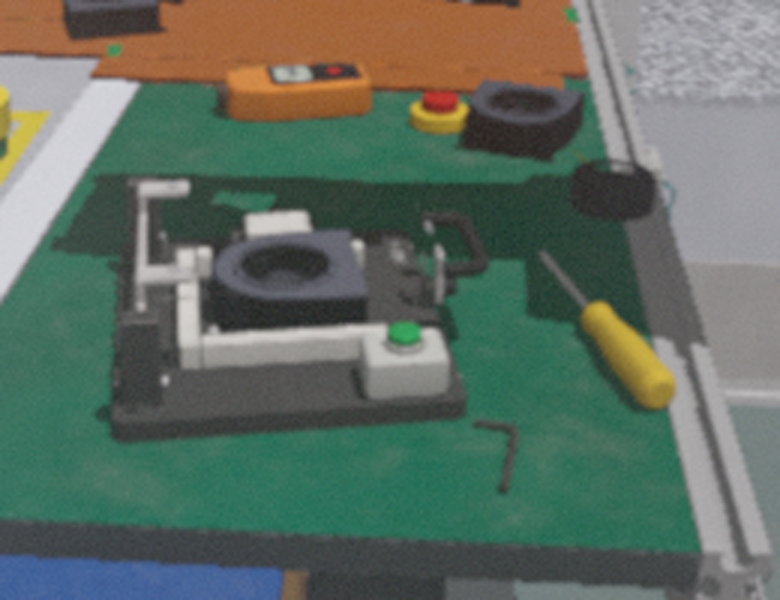

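```bash
python3 -c "
from h import *
s=r.sense(); print(s['contact_force'],s['joint_velocities'].round(3)); print(workorder.close_job())"
```

```text
[-0.14586687  0.38843175  0.65988512] [-0.001  0.     0.002  0.    -0.    -0.   ]
the job is handed in; nothing more can be done
None
```

The contact slide is home, and the start button has been pressed fully down and is back up. The arm is withdrawn, touching nothing, and the job is handed in at about 11 s of the 48 s allowed.

- **Slide:** I pushed the knob with the shut fingertips until it stalled against its stop. The tip stopped within 1 mm of the expected home position, with about 11 N on it. The wrist picture afterwards shows the slide block moved in towards the fan.
- **Start button:** I pressed it about 5 mm off its middle, towards the nest's left and away from the guard. The tip reached z = 40.9 mm (41 mm is fully down) with about 14 N, and the last side picture shows the button up.
- **Other things:** In the last pictures the guard, latch and stop button look unchanged. The blower, tachometer, screwdriver and impeller are within about 3 mm of where they started in the side view. The hex key was not measured and only looks unmoved.
- **Checks that disagreed:** The top and side cameras differed by about 2.5 mm on the nest's position. The wrist view put the knob and button about 1.5–2 mm further along the nest's x than my fit, and I corrected for that. In the last top picture the networks matched the screwdriver and impeller to the wrong things, so those two rest on the side view alone.

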